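# Tuck the flap of a stone sample case

## Task

Close the wooden stone-sample case on the dispatch bench: with the fingers, push its standing metal flap over until it lies flat, then, keeping it pressed down, push it by its rib until the tongue is tucked fully home beneath the steel lip, so that it stays shut when you let go. Push only on the flap's outer side - no pinching it, and no touching its cork-lined inside - and do not lift or shift the stone sample or anything else on the bench.

Things in the scene. Friction and masses are not known exactly. Their poses are not given: they have to be found in the camera images.
- flap (a joint): angle of the hinged metal flap, rad: 0 = flat over the tray, 1.57 = upright, 2.0 = leaning back to its stop, away from the lip. It starts at 1.2 to 1.85 and stays until pushed. A weak spring raises it again whenever it is let go while not under the lip; 2 to 3 N on the panel, half-way out, holds it flat.
- slide (a joint): how far the hinge pin, and the flap with it, has slid in its slots towards the lip, m: 0 to 0.003 at the start, 0.028 = stop, fully home. About 4 N of friction; it stays where it is left. With the flap flat, the tongue's edge is 13 mm short of the lip's flat underside at 0 and 15 mm under it at 0.028.
- hinge (a point): middle of the flap's hinge pin (11 mm diameter), 40 mm above the bench; moves with the slide. Axes: x level, from the hinge to the lip (the way the flap folds over and then slides), y along the pin, z up. Two steel cheeks at the pin's ends, 134 mm apart, rise to 50 mm above the bench.
- case: open wooden tray fixed to the bench, outer size 190 mm along its x by 130 mm along y, rim 36 mm above the bench, hinge at its -x end and lip at its +x end. Axes as for the hinge. Origin on the bench, 80 mm to the lip side of the hinge pin (slide at 0).
- panel (a point): middle of the flap's outer face, 60 mm from the hinge axis and 2.5 mm off it; turns with the flap, its z is the outward normal. The rigid aluminium panel is 116 mm wide and reaches 116 mm from the axis. The outer face looks to the robot's side when upright and up when flat, then 42.5 mm above the bench.
- rib (a point): middle of the top of the push rib on the outer face: a straight bar 90 mm long parallel to the hinge, 6 mm thick, 10 mm proud of the face, its centre 91 mm from the hinge axis; top 52.5 mm above the bench when flat. Shut fingers can press on the panel on the hinge side of the rib and push against it. Turns with the flap.
- edge (a point): middle of the free edge of the flap's tongue (60 mm wide, 5 mm thick, sticking out 24 mm from the panel's end), half-way through its thickness, 140 mm from the hinge axis. Turns with the flap.
- lip (a point): front end of the flat underside of the fixed steel lip, mid-width: 46 mm above the bench (3.5 mm above the flat tongue's top), 153 mm from the hinge pin with the slide at 0. Lip 80 mm wide, top 49 mm above the bench, with a 10 mm lead-in flared up towards the hinge, to about 53 mm. Axes as for the hinge.
- liner: thin cork lining, 96 x 104 mm, on the inner face of the flap (the face towards the tray when folded). It is not to be touched. Its origin is on the hinge axis.
- sample: polished stone sample, 100 x 85 mm, 20 mm thick, lying loose in the tray, its top about 15 mm below the shut flap. Origin at the centre of its underside.
- chunk: rough pale stone chunk, about 80 x 60 mm, 50 mm high; bystander, to be left alone. Origin at the centre of its underside.
- chunk_flat: low grey stone chunk, about 80 x 60 mm, 40 mm high; bystander, to be left alone. Origin at the centre of its underside.
- core: upright drilled stone core, 44 mm diameter, 70 mm high; bystander, to be left alone. Origin at the centre of its underside.
- mallet: club hammer lying on the bench, about 210 mm long, head 90 mm across; bystander, to be left alone. Origin at the centre of its underside.
- chisel: flat stone chisel lying on the bench, about 240 mm long; bystander, to be left alone. Origin at the centre of its underside.
- tape_measure: tape measure standing on its edge, 65 x 35 mm, 60 mm high; bystander, to be left alone. Origin at the centre of its underside.
Things that resemble listed ones, but are neither listed nor needed, are in the scene too. There is more than one size of the case; the job needs the larger.

How it is judged:
By the outcome, as a careful person would: the job done as asked, in the order asked, and still so for the second after the job is handed in, with the robot touching nothing.
It also fails if it takes over 42 s, if anything falls off the work surface, if the arm or the gripper's body presses on something with over 40 N, if the wrist force passes 120 N, or if a joint passes its speed limit or range.

## Robot

A 7-joint arm with a two-finger parallel gripper is mounted at the origin on the work surface. World frame = base frame: x ahead of the robot, y to its left, z up, the work surface at z = 0. Lengths are in m, angles in rad, forces in N, time in s.
With the tool pointing down it reaches from about 0.35 to 0.9 m from the base axis. Payload 7.2 kg.
Tool frame: the origin (TCP) lies at the very end of the fingers, on their centre line; the grasp point (between the pads) lies 19 mm behind it; z points along the fingers, y is the direction in which the jaws open and shut (so a half turn about z gives the same grasp; the last joint's range is limited). The gripper opens to 88 mm and grips with 3 to 60 N. Pads are 20 mm wide; open, the fingers measure 115 mm over their backs; the gripper's body (75 mm by 178 mm) begins 61 mm behind the grasp point.
Start: joints at [-1.332, 0.411, -0.013, 1.596, 0.006, 1.134, -0.082], TCP at [0.189, 0.596, 0.223] pointing down, gripper open.
Joint ranges: [-2.95, 2.95], [-0.29, 1.99], [-1.47, 1.44], [0.14, 2.54], [-1.03, 4.17], [0.13, 1.85], [-2.86, 2.86]. Speed limits (rad/s): [2.39, 2.39, 3.01, 3.01, 3.14, 3.14, 3.14].

## Interface

Orientations are given as a unit quaternion [x, y, z, w].
In Python, from station import manip gives the robot as it stands. The module is installed in compiled form; this text tells all that it offers. Calls block until the motion is done:
- manip.goto(position, orientation): joint-space move of the TCP to a pose.
- manip.servo_line(position, ori=None, max_speed=0.15, threshold=None): straight line of the TCP; ori=None keeps the orientation; max_speed is the mean speed in m/s. With threshold (N) it stops when the force on the tool has changed by that much, and returns True; else False.
- manip.movej(angles): joint-space move.
- manip.command_gripper(opening, effort=None): finger opening in m; effort is the grip in N (None keeps the last); returns when the fingers have stopped.
- manip.sleep(seconds).
- manip.ik(position, orientation): joint angles nearest the present ones, or None.
- manip.capture(name): name is "scene" or "top" or "wrist"; returns a dict with "pixels" (384x512x3 uint8, red, green, blue), "mtx" (3x3 intrinsics, pixels), "origin" and "attitude" of the camera in the world. Camera axes: x right, y up, looking along -z (the intrinsics and any distortion apply to the point x, -y, -z); pixel columns grow to the right and rows downward; lengths in m; the calibration is good to about 2 mm. A picture is of the moment at which its call begins. There is no depth.
A pose or a line that the arm cannot do raises manip.PlanningError and nothing moves.
- manip.finish_job(): hands the job in, once; it reports no verdict.
Readings, each from a call of its own:
- manip.read_time_s(): time.
- manip.read_joint_pos(): joint angles.
- manip.read_joint_vel(): joint speeds.
- manip.read_joint_torque(): joint torques, N m.
- manip.read_ee_pos(): TCP position.
- manip.read_tool_rot(): TCP orientation.
- manip.read_contact_force(): force on the tool from outside, world axes, zero at the start.
- manip.read_moment(): the same for the moment, N m.
- manip.read_grip_width(): finger opening in m.
Only numpy, scipy, OpenCV 4.12 (cv2) and the standard library are available. Lean on these libraries where they do the work, as an engineer would, in place of code of your own. Each camera call takes 0.05 s, during which the arm holds its last target. There are 200 camera calls.

## Working session

There is one attempt and no reset: what is moved stays moved. The work goes in short steps, each a Python script; the robot and the scene stay as the last script left them, time stands still between calls to the robot, and variables do not carry over. Pictures are saved under pics/ and viewed, about 8 in all and at most 12, crops included, and the job is handed in when it is done.

```bash
mkdir -p pics
cat > h.py <<'E'
import numpy as np, cv2
from station import manip
from scipy.spatial.transform import Rotation as R
def att(c):
    a=np.array(c["attitude"],float)
    return a if a.shape==(3,3) else R.from_quat(a).as_matrix()
def ray(c,u,v):
    K=np.array(c["mtx"]); p=np.linalg.inv(K)@[u,v,1]
    return np.array(c["origin"]), att(c)@np.array([p[0],-p[1],-p[2]])
def onz(c,u,v,z):
    o,d=ray(c,u,v); return o+d*(z-o[2])/d[2]
def proj(c,P):
    q=att(c).T@(np.array(P)-np.array(c["origin"])); q=np.array(c["mtx"])@[q[0],-q[1],-q[2]]; return q[:2]/q[2]
def snap(n,f=None):
    c=manip.capture(n)
    if f: cv2.imwrite("pics/"+f,c["pixels"][:,:,::-1])
    return c
E
python3 - <<'E'
from h import *
import pickle
for n in("scene","top"):
    c=snap(n,n+"0.png"); pickle.dump(c,open(n+".pkl","wb")); print({k:c[k] for k in c if k!="pixels"})
print(manip.read_time_s(),manip.read_tool_rot(),manip.read_contact_force())
E
```

```text
{'mtx': array([[449.07929848,   0.        , 257.39989331],
       [  0.        , 449.07929848, 195.7351859 ],
       [  0.        ,   0.        ,   1.        ]]), 'origin': array([1.35865064, 0.20502648, 1.07382841]), 'attitude': array([0.2110373 , 0.27278227, 0.73278481, 0.58658291])}
{'mtx': array([[439.40171755,   0.        , 259.04468815],
       [  0.        , 439.40171755, 193.05493435],
       [  0.        ,   0.        ,   1.        ]]), 'origin': array([ 0.2936311 , -0.00475962,  1.29246452]), 'attitude': array([ 0.06881735, -0.07047757, -0.69718075,  0.71009583])}
0.1 [ 1.52784657e-01  9.88259272e-01 -6.76679607e-04 -4.28748144e-05] [0.4148243  0.49667359 0.38737176]
```

View pics/scene0.png

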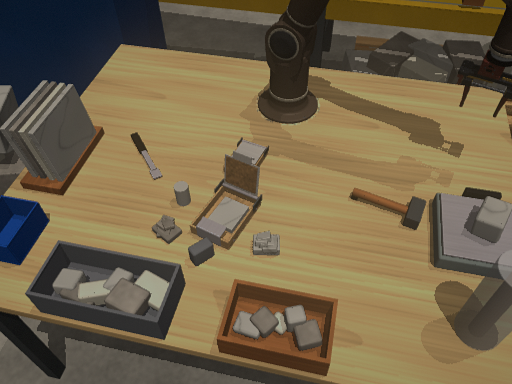

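View pics/top0.png

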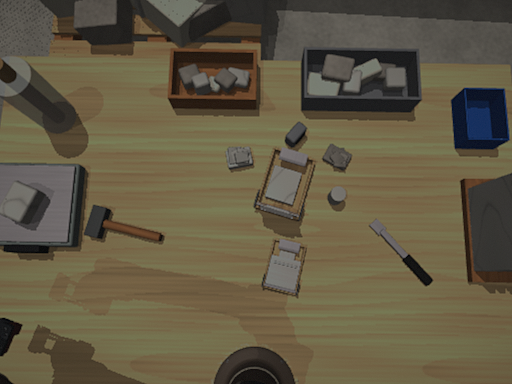

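The scene view shows two candidates. The larger open case, with its cork-lined flap standing, is at about (230,205) in scene and (285,185) in top. The smaller case is at (250,152) in scene and (285,267) in top, nearer the robot and apparently shut. By description I choose the larger one, farther from the robot, and check it in one crop.

Run:
```python
import cv2,numpy as np
t=cv2.imread("pics/top0.png")[140:235,235:355]; s=cv2.imread("pics/scene0.png")[135:255,180:280]
a=cv2.resize(t,None,fx=4,fy=4,interpolation=3);b=cv2.resize(s,None,fx=4,fy=4,interpolation=3)
a=cv2.convertScaleAbs(a,alpha=1.5)
for im,(x0,y0) in((a,(235,140)),(b,(180,135))):
    for k in range(0,130,10):
        cv2.putText(im,str(x0+k),(k*4,8),0,.3,(0,255,255));cv2.putText(im,str(y0+k),(0,k*4+4),0,.3,(0,255,255))
        cv2.line(im,(k*4,10),(k*4,14),(0,255,255));
        cv2.line(im,(22,k*4),(26,k*4),(0,255,255))
o=np.zeros((480,800,3),np.uint8);o[:380,:400]=a[:380,:400];o[:480,400:]=b[:480,:400]
cv2.imwrite("pics/crop1.png",o)
```

```text
(no output)
```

View pics/crop1.png

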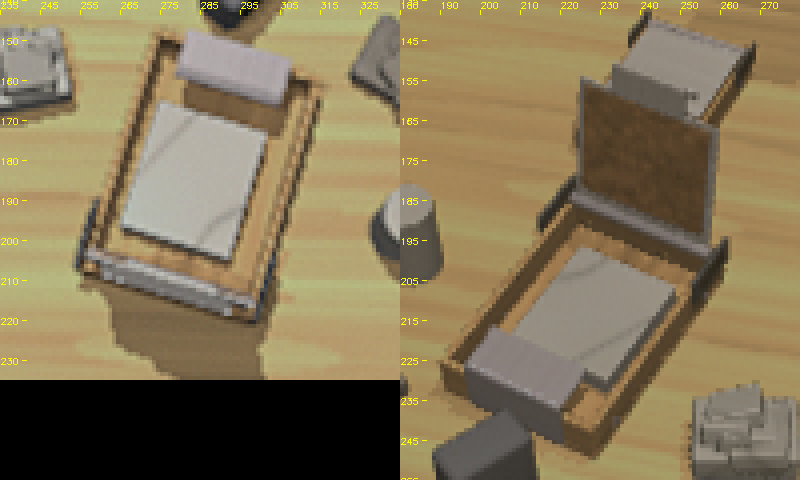

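Run:
```python
from h import *
import pickle
t=pickle.load(open("top.pkl","rb"));s=pickle.load(open("scene.pkl","rb"))
T=lambda x,y:(x/4+235-.4,y/4+140-.4); S=lambda x,y:((x-400)/4+180-.4,y/4+135-.4)
fl,fr,nl,nr=[onz(t,*T(*p),.036) for p in((160,33),(320,88),(80,258),(253,320))]
print("rim",fl,fr,nl,nr,np.linalg.norm(fl-fr),np.linalg.norm(fl-nl),np.linalg.norm(fr-nr))
for a in((200,30),(293,62),(178,75),(282,103)): print("lip",onz(t,*T(*a),.049))
for a in((97,200),(82,265),(275,250),(258,320)): print("cheek",onz(t,*T(*a),.05))
for a in((445,365),(590,455),(443,390)): print("scene rim",onz(s,*S(*a),.036))
for a in((470,362),(565,405),(583,370),(500,330)): print("scene lip",onz(s,*S(*a),.049))
ax=(fl-nl)+(fr-nr);yaw=np.arctan2(ax[1],ax[0]);print("yaw long",yaw, "yaw from far", np.arctan2(*(fr-fl)[:2])) 
yv=fl-fr;print(np.arctan2(-yv[0],yv[1]))
# sampling: flap from scene: intersect with vertical plane thru lateral y=const
e=[np.cos(yaw),np.sin(yaw),0];n=[-e[1],e[0],0]
c=(fl+fr+nl+nr)/4; print("centre",c, "est hinge",c-.08*np.array(e))
for p,yl in(((612,65),.03),((690,92),-.03),((582,80),.058),((718,128),-.058)):
    o,d=ray(s,*S(*p)); k=(yl-np.dot(o-c,n))/np.dot(d,n); P=o+k*d; print(p,"x,z rel hinge",np.dot(P-c,e)+.08,P[2]-.04)
```

```text
rim [ 0.68295253 -0.04929716  0.036     ] [ 0.64285331 -0.16816124  0.036     ] [0.51191656 0.00685897 0.036     ] [ 0.46891965 -0.11867991  0.036     ] 0.12544567966759865 0.18001892865899635 0.18083505854926318
lip [ 0.68179345 -0.07829297  0.049     ]
lip [ 0.65862514 -0.14676702  0.049     ]
lip [ 0.64711645 -0.06238638  0.049     ]
lip [ 0.62736174 -0.13860422  0.049     ]
cheek [ 0.55219763 -0.00469573  0.05      ]
cheek [0.50442155 0.00519498 0.05      ]
cheek [ 0.51792733 -0.13318331  0.05      ]
cheek [ 0.46703251 -0.12097413  0.05      ]
scene rim [ 0.65331834 -0.16383194  0.036     ]
scene rim [ 0.70532378 -0.04149482  0.036     ]
scene rim [ 0.67467061 -0.15823844  0.036     ]
scene lip [ 0.65580142 -0.14266697  0.049     ]
scene lip [ 0.67714541 -0.06645949  0.049     ]
scene lip [ 0.64530921 -0.0622933   0.049     ]
scene lip [ 0.62373511 -0.13033716  0.049     ]
yaw long -0.2971556811678561 yaw from far -2.8162282433218095
-0.32536441026798396
centre [ 0.57666051 -0.08231984  0.036     ] est hinge [ 0.50016666 -0.0588957   0.036     ]
(612, 65) x,z rel hinge 0.06327791549035686 0.2384844676455056
(690, 92) x,z rel hinge -0.1288156962926859 0.018839607642134694
(582, 80) x,z rel hinge 0.13503424029879038 0.29996008626049225
(718, 128) x,z rel hinge -0.22069194129105824 -0.1194224905284271
```

The crop confirms the choice: tray with the lip block at top (295,157), polished sample inside, cork inside face of the flap, and the tongue showing above it at scene (233,151)–(252,158). Next I estimate the flap angle and check that the tilted tool poses are reachable.

```bash
cat >> h.py <<'E'
YAW=-.31; H0=np.array([.500,-.056,.04])
def frame(yaw):
    return np.array([np.cos(yaw),np.sin(yaw),0]),np.array([-np.sin(yaw),np.cos(yaw),0]),np.array([0,0,1.])
def ori(phi,yaw,s=1):
    ex,ey,ez=frame(yaw); a=np.sin(phi)*ex-np.cos(phi)*ez
    y=s*ey; return R.from_matrix(np.c_[np.cross(y,a),y,a]).as_quat()
def tcp(th,phi,rc,off,H,yaw):
    "tool position: front corner at radius rc, off above the outer face"
    ex,ey,ez=frame(yaw); u=np.cos(th)*ex+np.sin(th)*ez; n=-np.sin(th)*ex+np.cos(th)*ez
    return H+rc*u+(.0025+off)*n-.010*(np.cos(phi)*ex+np.sin(phi)*ez)
E
python3 - <<'E'
from h import *
import pickle
from scipy.optimize import least_squares
s=pickle.load(open("scene.pkl","rb"));t=pickle.load(open("top.pkl","rb"))
ex,ey,ez=frame(YAW)
px=[((612,65),.14,.03),((690,92),.14,-.03),((582,80),.116,.058),((718,128),.116,-.058)]
def f(p):
    H=np.array([p[1],p[2],.04])
    return np.ravel([proj(s,H+r*(np.cos(p[0])*ex+np.sin(p[0])*ez)+y*ey)-np.array([(a[0]-400)/4+179.6,a[1]/4+134.6]) for a,r,y in px])
q=least_squares(f,[1.5,.5,-.056]); print(q.x,q.fun.round(1))
q=least_squares(lambda p:f([p[0],.5,-.056]),[1.5]); print(q.x,q.fun.round(1))
for sgn in(1,-1):
  for th,phi,off in((1.9,.9,.05),(1.9,.75,.05),(1.57,.75,0),(1,.5,0),(.5,.25,0),(0,0,0)):
    j=manip.ik(tcp(th,phi,.07,off,H0,YAW),ori(phi,YAW,sgn)); print(sgn,th,None if j is None else np.round(j,2))
E
```

```text
[-1.90671493  0.27535964 -0.13531063] [ 17.   10.3 -16.4  -2.3  29.8   6.2 -31.3 -17.1]
[1.76010551] [ 19.7   6.8 -17.7  -7.4  35.   13.4 -33.2 -12.9]
1 1.9 None
1 1.9 None
1 1.57 None
1 1 [-0.29  0.25  0.22  2.38  1.18  0.15  0.03]
1 0.5 [-0.45  0.4   0.55  2.16 -0.35  0.41  1.6 ]
1 0 [-0.35  0.58  0.53  1.94 -0.43  0.74  1.7 ]
-1 1.9 None
-1 1.9 None
-1 1.57 None
-1 1 None
-1 0.5 [-0.79  0.58  1.04  2.17 -0.91  0.57 -1.01]
-1 0 [-0.66  0.78  1.03  1.96 -0.86  0.93 -1.05]
```

Run:
```python
from h import *
import pickle
from scipy.optimize import least_squares
s=pickle.load(open("scene.pkl","rb"));t=pickle.load(open("top.pkl","rb"))
px=[((612,65),.14,-.03),((690,92),.14,.03),((582,80),.116,-.058),((718,128),.116,.058)]
def f(p,w):
    ex,ey,ez=frame(w);H=np.array([p[1],p[2],.04])
    return np.ravel([proj(s,H+r*(np.cos(p[0])*ex+np.sin(p[0])*ez)+y*ey)-np.array([(a[0]-400)/4+179.6,a[1]/4+134.6]) for a,r,y in px])
q=least_squares(lambda p:f(p,p[3]),[1.5,.5,-.056,-.31]); print(q.x,q.fun.round(1))
q=least_squares(lambda p:f([p[0],.5,-.056],YAW),[1.5]); print(q.x,q.fun.round(1))
for sgn in(1,-1):
  for th in(1.8,1.5,1.2,.9):
   for off in(.05,.012,0):
    ok=[round(p,2) for p in np.arange(0,.8,.05) if manip.ik(tcp(th,p,.07,off,H0,YAW),ori(p,YAW,sgn)) is not None]
    print(sgn,th,off,ok)
```

```text
[ 1.6905255   0.49381556 -0.05469714 -0.24909893] [ 0.3 -0.1 -0.6 -0.2 -0.6 -0.3  0.9  0.5]
[1.73759962] [ 1.2 -0.1 -0.3  0.6  0.3 -0.5  0.6  1.9]
1 1.8 0.05 [np.float64(0.0), np.float64(0.05), np.float64(0.1), np.float64(0.15), np.float64(0.2), np.float64(0.25), np.float64(0.3), np.float64(0.35), np.float64(0.4), np.float64(0.45)]
1 1.8 0.012 [np.float64(0.0), np.float64(0.05), np.float64(0.1), np.float64(0.15), np.float64(0.2), np.float64(0.25), np.float64(0.3), np.float64(0.35), np.float64(0.4), np.float64(0.45), np.float64(0.5), np.float64(0.55)]
1 1.8 0 [np.float64(0.0), np.float64(0.05), np.float64(0.1), np.float64(0.15), np.float64(0.2), np.float64(0.25), np.float64(0.3), np.float64(0.35), np.float64(0.4), np.float64(0.45), np.float64(0.5), np.float64(0.55), np.float64(0.6)]
1 1.5 0.05 [np.float64(0.0), np.float64(0.05), np.float64(0.1), np.float64(0.15), np.float64(0.2), np.float64(0.25), np.float64(0.3), np.float64(0.35), np.float64(0.4), np.float64(0.45), np.float64(0.5)]
1 1.5 0.012 [np.float64(0.0), np.float64(0.05), np.float64(0.1), np.float64(0.15), np.float64(0.2), np.
[... 4017 characters left out ...]
at64(0.15), np.float64(0.2), np.float64(0.25), np.float64(0.3), np.float64(0.35), np.float64(0.4), np.float64(0.45), np.float64(0.5), np.float64(0.6), np.float64(0.65)]
-1 0.9 0.012 [np.float64(0.0), np.float64(0.05), np.float64(0.1), np.float64(0.15), np.float64(0.2), np.float64(0.25), np.float64(0.3), np.float64(0.35), np.float64(0.4), np.float64(0.45), np.float64(0.55), np.float64(0.6), np.float64(0.65), np.float64(0.7)]
-1 0.9 0 [np.float64(0.0), np.float64(0.05), np.float64(0.1), np.float64(0.15), np.float64(0.2), np.float64(0.25), np.float64(0.3), np.float64(0.35), np.float64(0.4), np.float64(0.45), np.float64(0.55), np.float64(0.6), np.float64(0.65), np.float64(0.7), np.float64(0.75)]
```

Run:
```python
from h import *
import pickle
ex,ey,ez=frame(YAW)
print(manip.command_gripper(0.0,20), manip.read_grip_width())
manip.goto(H0-.10*ex+.18*ez,ori(.35,YAW))
print(manip.read_time_s(),manip.read_ee_pos(),np.round(manip.read_joint_pos(),2),manip.read_contact_force())
c=snap("wrist"); pickle.dump(c,open("w1.pkl","wb")); print(c["origin"])
cv2.imwrite("pics/w1.png",cv2.resize(c["pixels"][:,:,::-1],(768,576)))
print("pred hinge ends",proj(c,H0+.067*ey)*1.5,proj(c,H0-.067*ey)*1.5,"lip",proj(c,H0+.153*ex+.006*ez)*1.5)
```

```text
False 0.0008020731491849415
3.775 [ 0.40522681 -0.02482312  0.22023782] [-0.9  -0.28  0.57  2.36  0.51  0.79  0.61] [ 0.9756297  -0.09699407 -0.37039885]
[0.27904025 0.01508069 0.34577495]
pred hinge ends [471.81733268 287.79353045] [303.23420851 287.60048014] lip [387.43958416 416.22190197]
```

View pics/w1.png

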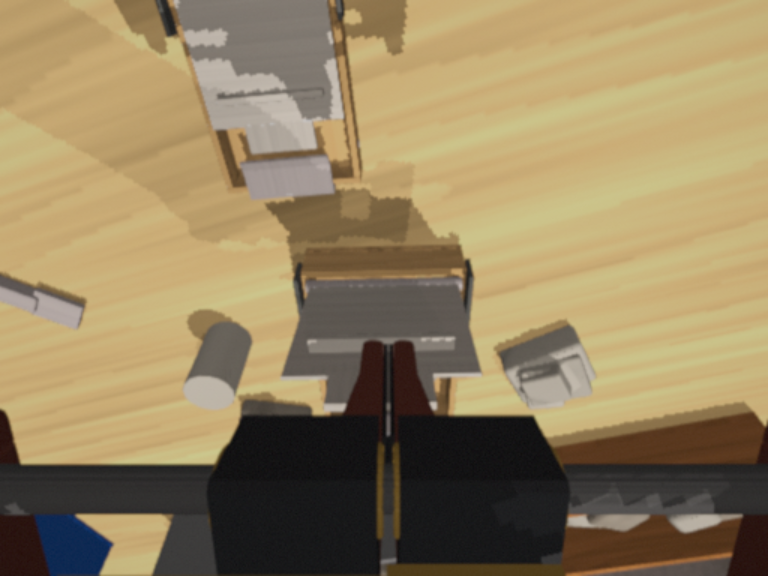

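The wrist view shows the flap's outer side towards the robot, with the rib from (308,345) to (455,343), panel corners at (283,377) and (481,374), and the tongue edge at row ~407. The smaller shut case is behind at (280,100). The fingers point at the flap. Both views go into one fit for hinge, yaw and flap angle.

Run:
```python
from h import *
import pickle
from scipy.optimize import least_squares
s=pickle.load(open("scene.pkl","rb"));w=pickle.load(open("w1.pkl","rb"))
pts=[(s,((a-400)/4+179.6,b/4+134.6),r,y,-.0025) for (a,b),r,y in(((612,65),.14,-.03),((690,92),.14,.03),((582,80),.116,-.058),((718,128),.116,.058))]
pts+=[(w,(a/1.5-.2,b/1.5-.2),r,y,n) for a,b,r,y,n in((283,377,.116,-.058,.0025),(481,374,.116,.058,.0025),(308,345,.091,-.045,.0125),(455,343,.091,.045,.0125),(325,409,.14,-.03,.0025))]
def f(p):
    ex,ey,ez=frame(p[3]);H=np.array([p[1],p[2],.04]);c,q=np.cos(p[0]),np.sin(p[0])
    return np.ravel([proj(k,H+r*(c*ex+q*ez)+n*(c*ez-q*ex)+y*ey)-np.array(a) for k,a,r,y,n in pts])
q=least_squares(f,[1.6,.5,-.056,-.29]); print(q.x,q.fun.reshape(-1,2).round(1).tolist())
```

```text
[ 1.75945952  0.5031651  -0.05983486 -0.2784889 ] [[-0.7, 0.5], [-1.9, 0.8], [-1.8, 0.4], [-0.9, 2.0], [-0.3, 2.3], [0.4, 1.6], [1.0, -1.9], [-0.3, -2.7], [0.2, -1.5]]
```

```bash
sed -i 's/^YAW=.*/YAW=-.28; H0=np.array([.502,-.059,.04])/' h.py
python3 - <<'E'
from h import *
import pickle
# dry ik check first
for th in np.linspace(1.75,0,8):
    phi=min(.4,.45*th); j=manip.ik(tcp(th,phi,.07,0,H0,YAW),ori(phi,YAW)); print(round(th,2),None if j is None else np.round(j,2))
P=tcp(1.75,.4,.068,.045,H0,YAW); print(P)
manip.servo_line(P,ori(.4,YAW),.12)
f0=np.array(manip.read_contact_force())
hit=manip.servo_line(tcp(1.75,.4,.068,-.01,H0,YAW),None,.05,threshold=1.5)
p=np.array(manip.read_ee_pos()); n=-np.sin(1.75)*frame(YAW)[0]+np.cos(1.75)*frame(YAW)[2]
print(hit,p,"off",np.dot(p-tcp(1.75,.4,.068,0,H0,YAW),n),np.array(manip.read_contact_force())-f0,manip.read_time_s())
c=snap("scene","s2.png"); w=snap("wrist")
cv2.imwrite("pics/c2.png",np.hstack([cv2.resize(c["pixels"][130:255,170:280,::-1],(440,500)),cv2.resize(w["pixels"][130:290,160:350,::-1],(360,303)).repeat(1,0) if 0 else cv2.copyMakeBorder(cv2.resize(w["pixels"][130:290,160:350,::-1],(360,303)),0,197,0,0,0)]))
E
```

```text
1.75 [-0.76  0.19  0.75  2.42 -0.03  0.2   1.27]
1.5 [-0.67  0.21  0.68  2.38 -0.06  0.21  1.31]
1.25 [-0.49  0.23  0.48  2.34  0.07  0.22  1.19]
1.0 [-0.33  0.26  0.32  2.3   0.2   0.22  1.07]
0.75 [-0.28  0.31  0.3   2.23  0.01  0.29  1.28]
0.5 [-0.4   0.41  0.5   2.13 -0.33  0.45  1.62]
0.25 [-0.35  0.49  0.49  2.03 -0.36  0.59  1.66]
0.0 [-0.3   0.57  0.46  1.93 -0.37  0.73  1.67]
[ 0.43658031 -0.04018828  0.09455017]
False [ 0.48841525 -0.05509443  0.10432309] off -0.009813907434274375 [-0.05576083 -0.01461348 -0.25480616] 6.3083
```

View pics/c2.png

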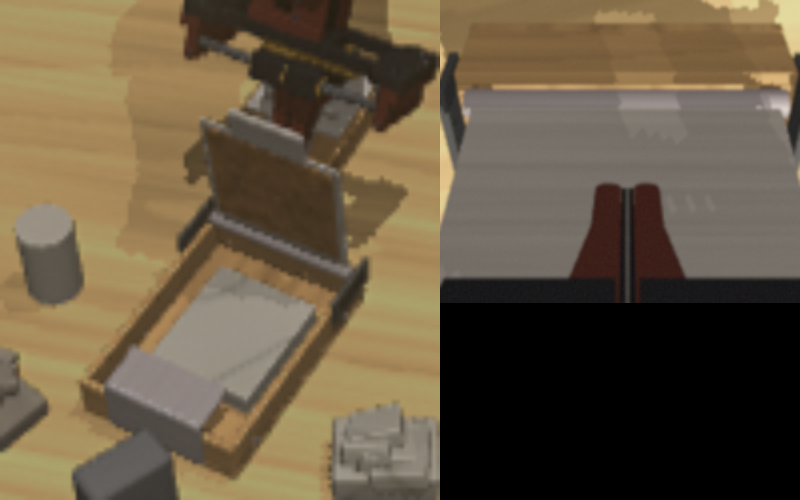

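The fingers sit close behind the flap, which is still standing; the scene crop shows the cork side untouched and the tool behind it, with no force felt yet. I start the sweep and look again half-way.

Run:
```python
from h import *
f0=np.array(manip.read_contact_force())
for th in np.arange(1.55,.84,-.1):
    phi=min(.4,.45*th)
    manip.servo_line(tcp(th,phi,.07,0,H0,YAW),ori(phi,YAW),.06)
    f=np.array(manip.read_contact_force())-f0; print(round(th,2),f.round(1),round(manip.read_time_s(),2))
    if np.linalg.norm(f)>15: break
c=snap("scene"); w=snap("wrist")
cv2.imwrite("pics/c3.png",np.hstack([cv2.resize(c["pixels"][130:255,170:280,::-1],(440,500)),cv2.copyMakeBorder(cv2.resize(w["pixels"][130:290,160:350,::-1],(360,303)),0,197,0,0,0)]))
```

```text
1.55 [-0.2 -1.7  0.3] 6.66
1.45 [-1.   0.1  1.4] 6.92
1.35 [-0.7  0.4  0.9] 7.19
1.25 [ 0.4 -0.3  0.7] 7.46
1.15 [ 0.  -0.7  0.8] 7.72
1.05 [ 0.4 -0.2  0.5] 7.99
0.95 [-0.5 -0.8  1.3] 8.26
0.85 [-0.2 -0.3  2.1] 8.53
```

View pics/c3.png

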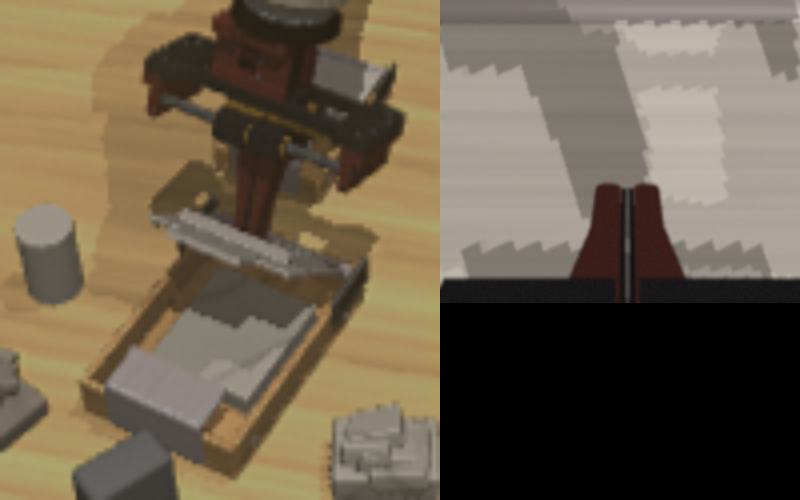

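The flap is half over with the fingers on its outer face, hinge side of the rib. I continue to flat and press.

Run:
```python
from h import *
f0=np.array(manip.read_contact_force())
for th in np.arange(.75,.03,-.1):
    phi=.45*th
    manip.servo_line(tcp(th,phi,.072,0,H0,YAW),ori(phi,YAW),.06)
    f=np.array(manip.read_contact_force()); print(round(th,2),f.round(1),round(manip.read_time_s(),2))
    if np.linalg.norm(f-f0)>15: break
manip.servo_line(tcp(0,0,.072,.003,H0,YAW),ori(0,YAW),.04,threshold=8)
hit=manip.servo_line(np.array(manip.read_ee_pos())-[0,0,.02],None,.02,threshold=6)
print(hit,manip.read_ee_pos(),np.round(manip.read_contact_force(),1),manip.read_time_s())
c=snap("scene"); w=snap("wrist")
cv2.imwrite("pics/c4.png",np.hstack([cv2.resize(c["pixels"][130:255,170:280,::-1],(440,500)),cv2.copyMakeBorder(cv2.resize(w["pixels"][130:290,160:350,::-1],(360,303)),0,197,0,0,0)]))
```

```text
0.75 [-0.8 -0.1  0.7] 8.89
0.65 [ 0.1  1.  -0.6] 9.16
0.55 [-0.4  0.3  0.1] 9.43
0.45 [0.2 0.3 0.1] 9.69
0.35 [ 0.4 -0.8  1. ] 9.96
0.25 [-0.3  0.7  0.6] 10.22
0.15 [0.5 0.5 1.5] 10.49
0.05 [0.8 0.6 1.4] 10.76
True [ 0.56182645 -0.07622637  0.04211229] [-2.   0.1  9. ] 11.4333
```

View pics/c4.png

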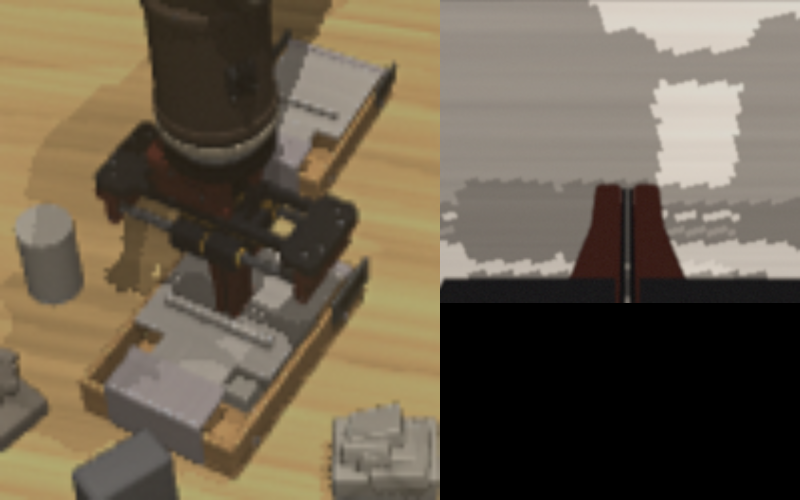

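Flat: tool tip z is 42.1 mm against the panel's 42.5 mm. The tongue is just short of the lip and the fingers are behind the rib. Now I push along x under press, with z regulated on force.

Run:
```python
from h import *
ex,ey,ez=frame(YAW)
p0=np.array(manip.read_ee_pos()); z=p0[2]-.0005
for k in range(1,32):
    t=p0+.002*k*ex; t[2]=z
    manip.servo_line(t,None,.03)
    f=np.array(manip.read_contact_force()); p=np.array(manip.read_ee_pos())
    fx=-f@ex; print(k,"r",round((p-H0)@ex*1000,1),"lag",round((t-p)@ex*1000,1),"y",round((p-p0)@ey*1000,1),"z",round(p[2]*1000,1),round(z*1000,1),"f",f.round(1),"fx",round(fx,1),round(manip.read_time_s(),1))
    if fx>22 or f[2]>30: break
    z+=np.clip(-.00015*(9-f[2]),-.0008,.0008)
```

```text
1 r 63.9 lag 0.3 y 0.0 z 42.1 41.7 f [-2.   0.7  8.7] fx 2.1 11.8
2 r 65.9 lag 0.4 y -0.0 z 42.1 41.7 f [-3.5  0.7  9.8] fx 3.6 12.0
3 r 67.8 lag 0.5 y -0.0 z 42.1 41.8 f [-2.8  0.6 10.2] fx 2.9 12.3
4 r 69.7 lag 0.6 y -0.0 z 42.2 42.0 f [-3.1  0.3  8.1] fx 3.1 12.5
5 r 71.7 lag 0.5 y 0.0 z 42.2 41.8 f [-3.7  0.2  8.4] fx 3.7 12.8
6 r 73.8 lag 0.5 y -0.1 z 42.1 41.7 f [-3.1  0.5  9.6] fx 3.1 13.0
7 r 75.7 lag 0.5 y -0.0 z 42.2 41.8 f [-3.1  1.1  7.4] fx 3.2 13.3
8 r 77.9 lag 0.3 y -0.0 z 42.1 41.6 f [-2.   0.8  9.9] fx 2.2 13.5
9 r 79.8 lag 0.4 y -0.0 z 42.1 41.7 f [-3.1  1.7  9.8] fx 3.4 13.8
10 r 81.7 lag 0.5 y 0.0 z 42.2 41.9 f [-3.1  0.9  9.2] fx 3.2 14.0
11 r 83.7 lag 0.6 y -0.0 z 42.2 41.9 f [-3.3  1.4  8. ] fx 3.6 14.3
12 r 85.8 lag 0.4 y -0.0 z 42.1 41.7 f [-3.6  0.3  8.3] fx 3.6 14.5
13 r 87.9 lag 0.4 y -0.0 z 42.1 41.6 f [-3.4  0.9 10.5] fx 3.5 14.8
14 r 89.3 lag 0.9 y -0.1 z 42.1 41.9 f [-4.4  1.3  9.6] fx 4.6 15.0
15 r 90.1 lag 2.2 y -0.0 z 41.9 41.9 f [-7.   2.  10.5] fx 7.3 15.3
16 r 91.7 lag 2.5 y -0.1 z 41.9 42.2 f [-8.1  1.6 10.2] fx 8.2 15.5
17 r 94.0 lag 2.3 y -0.1 z 42.1 42.3 f [-7.   1.9  9.3] fx 7.3 15.8
18 r 96.1 lag 2.2 y -0.1 z 42.1 42.4 f [-6.4  1.1  7.5] fx 6.5 16.0
19 r 97.5 lag 2.7 y -0.1 z 41.8 42.2 f [-8.   1.8  9.1] fx 8.2 16.3
20 r 97.6 lag 4.6 y -0.1 z 41.4 42.2 f [-12.7   3.2  13. ] fx 13.1 16.5
21 r 97.7 lag 6.5 y -0.1 z 41.4 42.8 f [-17.3   4.4  13.7] fx 17.8 16.8
22 r 97.8 lag 8.4 y -0.1 z 41.4 43.5 f [-20.2   5.6  12.7] fx 20.9 17.0
23 r 97.9 lag 10.4 y -0.1 z 41.2 44.0 f [-24.5   6.8  12.9] fx 25.4 17.3
```

The push stalls at r = 97.6 mm with force rising. I need to see whether that is the stop or a jam.

Run:
```python
from h import *
import pickle
c=snap("scene"); t=snap("top"); pickle.dump(c,open("s5.pkl","wb"))
a=cv2.resize(c["pixels"][170:255,185:275,::-1],(450,425),interpolation=3)
b=cv2.convertScaleAbs(cv2.resize(t["pixels"][140:225,250:320,::-1],(350,425),interpolation=3),alpha=1.5)
cv2.imwrite("pics/c5.png",np.hstack([a,b]))
ex,ey,ez=frame(YAW)
for s in(0,.012,.028): print(s,[((proj(c,H0+(r+s)*ex+y*ey+.0025*ez+n*ez)-[185,170])*5).round(0).tolist() for r,y,n in((.116,.058,0),(.116,-.058,0),(.091,.045,.01),(.091,-.045,.01))])
```

```text
0 [[255.0, 279.0], [86.0, 203.0], [257.0, 229.0], [126.0, 171.0]]
0.012 [[245.0, 294.0], [74.0, 217.0], [247.0, 243.0], [115.0, 185.0]]
0.028 [[230.0, 314.0], [59.0, 236.0], [232.0, 263.0], [100.0, 204.0]]
```

View pics/c5.png

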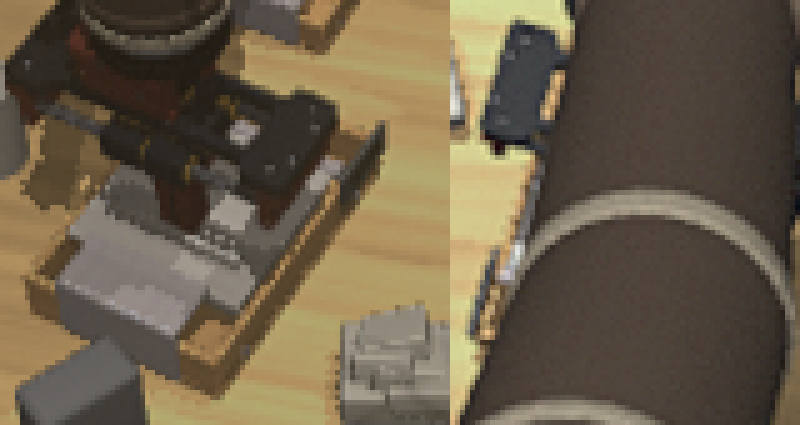

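The panel corners (243,313) and (65,240) and the rib end (242,263) fall at rows predicted for slide 0.028. The rib has moved (−4.6, +6.4) px since flat, about 26–27 mm, so this is the stop. I relieve the force, lift straight off and check.

Run:
```python
from h import *
ex,ey,ez=frame(YAW)
p=np.array(manip.read_ee_pos()); p[2]=.0418
manip.servo_line(p,None,.02); print(np.round(manip.read_contact_force(),1))
manip.servo_line(np.array([*p[:2],.07]),None,.05)
manip.servo_line(np.array([*p[:2],.20])-.12*ex,None,.12)
c0=snap("scene");manip.sleep(1);c=snap("scene");w=snap("wrist")
print(np.round(manip.read_contact_force(),1),manip.read_time_s(),"diff",np.abs(c0["pixels"].astype(int)-c["pixels"])[150:260,170:290].max())
a=cv2.resize(c["pixels"][130:255,170:280,::-1],(440,500),interpolation=3)
b=cv2.resize(w["pixels"][100:300,150:350,::-1],(360,360)); b=cv2.copyMakeBorder(b,0,140,0,0,0)
cv2.imwrite("pics/c6.png",np.hstack([a,b]))
for s in(0,.024,.028): print(s,[((proj(c,H0+(r+s)*ex+y*ey+.0025*ez+n*ez)-[170,130])*4).round(0).tolist() for r,y,n in((.116,.058,0),(.116,-.058,0),(.091,.045,.01),(.091,-.045,.01))])
```

```text
[-2.1  0.7  7.2]
[ 0.2  0.3 -0.2] 21.5583 diff 58
0 [[264.0, 383.0], [128.0, 322.0], [266.0, 343.0], [161.0, 297.0]]
0.024 [[247.0, 407.0], [110.0, 345.0], [249.0, 367.0], [143.0, 319.0]]
0.028 [[244.0, 411.0], [107.0, 349.0], [246.0, 370.0], [140.0, 323.0]]
```

View pics/c6.png

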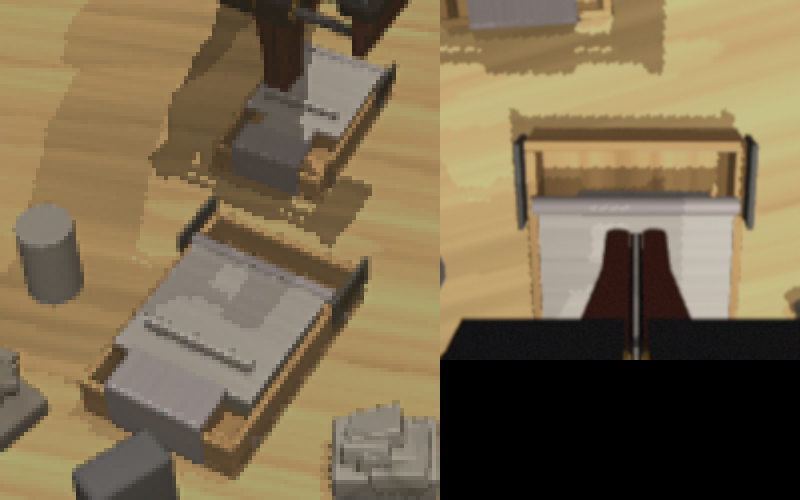

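Run:
```python
from h import *
ex,ey,ez=frame(YAW)
w=snap("wrist");c=snap("scene")
W=lambda x,y:((x-440)/1.8+150-.3,y/1.8+100-.3)
X=lambda P:round((P-H0)@ex*1000,1)
print("rim outer",[X(onz(w,*W(590,y),.036)) for y in(138,152)],"pin",[X(onz(w,*W(590,y),.0455)) for y in(198,206)],"panel start",X(onz(w,*W(590,213),.0425)))
print("cheek y",[round((onz(w,*W(x,180),.05)-H0)@ey*1000,1) for x in(520,750)],"cheek x",[X(onz(w,*W(520,y),.05)) for y in(138,226)])
S=lambda x,y:(x/4+170-.4,y/4+130-.4)
L=[onz(c,*S(*q),z)-H0 for q,z in(((122,347),.053),((228,389),.053),((106,379),.049),((205,428),.049),((257,407),.0425),((146,320),.0525),((252,367),.0525))]
for n,P in zip(("lipF","lipF","lipB","lipB","panel","rib","rib"),L): print(n,(P@ex*1000).round(1),(P@ey*1000).round(1))
```

```text
rim outer [np.float64(-19.9), np.float64(-11.4)] pin [np.float64(13.8), np.float64(18.8)] panel start 24.4
cheek y [np.float64(-66.7), np.float64(64.3)] cheek x [np.float64(-23.5), np.float64(29.5)]
lipF 143.0 -45.8
lipF 138.6 40.9
lipB 170.1 -41.9
lipB 172.5 42.6
panel 136.0 62.5
rib 113.6 -44.4
rib 113.6 45.5
```

Position readings put the slide at 22–28 mm, too vague to be sure it is fully home. There is time left, so I push the rib a second time, more firmly, to see whether anything still moves.

Run:
```python
from h import *
ex,ey,ez=frame(YAW)
b=H0+.0925*ex-.0012*ey
manip.servo_line(np.array([*b[:2],.075]),None,.2)
manip.servo_line(np.array([*b[:2],.052]),None,.08,threshold=10)
h=manip.servo_line(np.array([*b[:2],.038]),None,.03,threshold=6); p0=np.array(manip.read_ee_pos()); print(h,p0,manip.read_time_s())
z=p0[2]
for k in range(1,14):
    t=p0+.003*k*ex; t[2]=z
    manip.servo_line(t,None,.05)
    f=np.array(manip.read_contact_force()); p=np.array(manip.read_ee_pos())
    fx=-f@ex; print(k,"r",round((p-H0)@ex*1000,1),"z",round(p[2]*1000,1),"f",f.round(1),"fx",round(fx,1),round(manip.read_time_s(),1))
    if fx>42 or f[2]>30: break
    z+=np.clip(-.00015*(8-f[2]),-.0008,.0008)
p[2]=max(p[2],.0415); manip.servo_line(p,None,.03); print(np.round(manip.read_contact_force(),1),(np.array(manip.read_ee_pos())-H0)@ex)
manip.servo_line(np.array([*p[:2],.07]),None,.06)
manip.servo_line(np.array([*p[:2],.20])-.12*ex,None,.15)
c=snap("scene"); w=snap("wrist"); print(manip.read_time_s(),np.round(manip.read_contact_force(),1))
a=cv2.resize(c["pixels"][155:255,180:280,::-1],(600,600),interpolation=3)
cv2.imwrite("pics/c7.png",a)
```

```text
True [ 0.59135104 -0.08580451  0.04174807] 23.5083
1 r 95.2 z 42.0 f [-4.5  0.  10.2] fx 4.3 23.8
2 r 97.5 z 42.0 f [-6.5  1.9  8.7] fx 6.8 24.0
3 r 97.7 z 41.5 f [-12.6   2.6  13. ] fx 12.9 24.3
4 r 97.8 z 41.3 f [-19.6   5.8  13.9] fx 20.4 24.5
5 r 97.9 z 41.1 f [-25.    8.1  14. ] fx 26.3 24.8
6 r 98.1 z 40.9 f [-30.7   8.9  14.8] fx 32.0 25.0
7 r 98.2 z 40.8 f [-37.4  11.1  15.6] fx 39.0 25.3
8 r 98.3 z 40.6 f [-43.7  12.8  17.3] fx 45.5 25.5
[-4.4  0.9  8.7] 0.09752601054610988
28.3667 [-1.3  0.2  0.2]
```

View pics/c7.png

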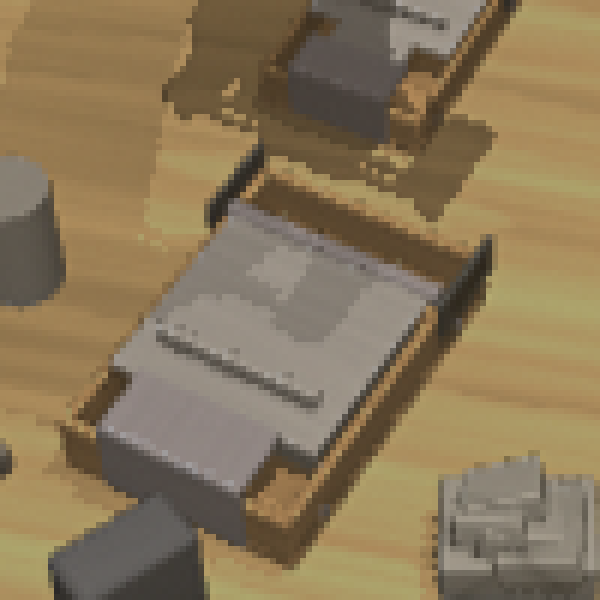

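The flap lies flat, with the tongue hidden under the lip and the panel's end at (320,460) past the lip's front corner (280,437). At 45 N it stopped at the same place as before, so I take that as the stop. Sample and bystanders look unmoved.

```bash
python3 -c "
from station import manip
manip.finish_job()"
```

```text
the job is handed in; nothing more can be done
```

The larger case is closed, and I handed the job in after about 28 s on the robot's clock. With the shut fingers I folded the flap over by its outer face only, pressed it flat at about 9 N, and pushed the rib until it would go no further. Then I let go.

**Checks that agree:**
- **Stop:** two pushes stopped hard at the same place, the second at 45 N sideways with the tool held down at 9–17 N. I take this as the slide's stop.
- **Rib travel:** from flat to stop the rib moved about 26 mm in the scene images, on top of the 0–3 mm it may have started with.
- **Released:** after each release the flap stayed flat with the tongue under the lip. The final force reading was about 1 N with the arm raised clear.
- **Bystanders:** the sample was under the flap at the end. The stones and other things in the last views looked unmoved, though I only checked the ones near the case.

**Check that disagreed:** later position estimates from single images put the slide at 22–25 mm rather than 28 mm. Those readings carry a few mm of error, so I relied on the hard stop instead.

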